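Load the chopper and hold its lid at the pulse position

ROBOT

A 7-joint arm with a two-finger parallel gripper is mounted at the origin on the work surface. World frame = base frame: x ahead of the robot, y to its left, z up, the work surface at z = 0. Lengths are in m, angles in rad, forces in N, time in s.
With the tool pointing down it reaches from about 0.4 to 0.85 m from the base axis. Payload 6.9 kg.
Tool frame: the origin (TCP) lies midway between the tips of the shut fingers; the grasp point (between the pads) lies behind it (ctrl.pinch_z is the z of the grasp point in the tool frame, in m); z points along the fingers, y is the line along which they close (so a half turn about z gives the same grasp; the last joint's range is limited). The gripper opens to 85 mm and grips with 20 to 120 N. Pads are 22 mm wide; open, the fingers measure 114 mm over their backs; the gripper's body (76 mm by 85 mm) begins 54 mm behind the grasp point. The pads swing forward as they close: fully open they stand 13 mm farther back than shut.
Start: joints at [1.391, 0.507, -0.238, 1.5, 0.126, 1.149, -0.155], TCP at [0.176, -0.6, 0.231] pointing down, gripper open.
Joint ranges: [-3.08, 3.08], [-0.24, 2.05], [-1.43, 1.35], [0, 2.5], [-1.52, 4.66], [0.17, 1.96], [-2.89, 2.89]. Speed limits (rad/s): [2.39, 2.39, 3.14, 3.14, 3.14, 3.14, 3.14].

INTERFACE

Orientations are given as a unit quaternion [w, x, y, z].
In Python, from station import ctrl, get_state, vision, ticket, models gives the robot as it stands. Calls block until the motion is done:
- ctrl.movep(position, orientation): joint-space move of the TCP to a pose.
- ctrl.movel(position, frame=None, max_speed=0.15): straight line of the TCP; frame=None keeps the orientation; max_speed is the mean speed in m/s.
- ctrl.set_joints(angles): joint-space move.
- ctrl.ungrasp() and ctrl.close_gripper(force=None): open the fingers fully, or close them until they stop; force is the grip in N (None keeps the last).
- ctrl.pause(seconds).
- ctrl.ik(position, orientation): joint angles nearest the present ones, or None.
- get_state(): the state.
- vision.grab_frame(name): name is "side" or "top" or "wrist"; returns (picture, depth): 420x560x3 uint8, blue, green, red; 420x560 float32, m along the optical axis (not along the pixel's ray), 0 where there is no reading.
- vision.camera_info(name): a dict with "mtx" (3x3 intrinsics, pixels), "R" (3x3) and "t" (3): a world point X has camera coordinates R X + t; the wrist camera has in their place "hand_eye" (4x4, takes a point from camera to tool coordinates, whose origin is the TCP and whose axes are the flange's). Camera axes: x right, y down, z forward; pixel columns grow to the right and rows downward; lengths in m; the calibration is good to about 2 mm. A picture is of the moment at which its call begins: read the wrist's pose just before it. camera_info takes no time and is no camera call.
A pose or a line that the arm cannot do raises ctrl.Unreachable and nothing moves.
- ticket.close_job(): hands the job in; it is judged then, once.
Trained networks look in the newest picture that a camera, given by its name, has taken for a name from the list of things; names that differ only in an ending like _2 or _b are one class to them, and where a whole thing is asked for, a point or a joint stands for the part that bears it (a point fixed in the world has none). Each returns a list of dicts, best first, with "p" (0 to 1); they miss things now and then, are a little off and sometimes report something else, mostly with a low value. They report only what shows in the picture. A call takes as long as a camera call. They do not tell look-alikes from the thing itself.
- models.recognise(camera, target): "point" ([column, row] in pixels, amid what is visible of it).
- models.masks_of(camera, target): "mask" (420x560 bool, what is visible of it) and "point" ([column, row] in pixels, amid what is visible of it).
The state is a dict: "time": time; "qpos": joint angles; "qd": joint speeds; "tau": joint torques, N m; "tcp_pos": TCP position; "eef_rot": TCP orientation; "contact_force": force on the tool from outside, world axes, zero at the start; "wrist_torque": the same for the moment, N m; "width": finger opening in m; "gripper_force": force on a finger pad.
Only numpy, scipy, OpenCV 4.12 (cv2) and the standard library are available. Lean on these libraries where they do the work, as an engineer would, in place of code of your own. Each camera call takes 0.05 s, during which the arm holds its last target. There are 200 camera calls.

TASK

Tip all four chestnuts from the steel scoop into the bowl of the food chopper and stand the empty scoop back on the worktop. Then drop the bayonet lid into the chopper's mouth and twist it clockwise against its spring until it is halfway to the lock, its bar pointing at the long raised marks, without ever turning it on to the lock click, and finish while still holding it there. Leave the other kitchen things where they are.

Things in the scene. Friction and masses are not known exactly. Their poses are not given: they have to be found in the camera images.
- mouth (a point): Centre of the chopper's open mouth, at rim height, 130 mm up; z up. Clear opening 87 mm wide, bowl 114 mm outside, its floor 36 mm above the worktop. Under the rim is a bayonet collar: an inward lip 8 mm thick with two entry gaps, opposite each other along this frame's +x and -x; a lug enters within 0.12 rad either side of the gap's middle. The lid fits either way round (half turn).
- chopper: The chopper, fixed: white motor base 140 mm across, 34 mm high, with a steel bowl; origin under its centre, axes as the mouth's. Three pairs of white raised marks outside the bowl's rim show where the lid's bar points: thin and short at entry (its x axis), long (40 mm tall) 0.55 rad clockwise seen from above (halfway), broad 1.1 rad clockwise (lock, which clicks at about 1.0 rad).
- pulse_ring (a joint): Spring ring in the collar, pushed round by the lid's lugs: 0 at rest, grows as the lid turns clockwise, stop at 1.0 rad. A lug that entered mid-gap meets it after 0.12 rad, so the lid's clockwise angle from entry is this value + 0.12; about 0.43 is halfway, the lock clicks at 0.9. Spring 0.1 N m/rad with 0.03 N m preload turns ring and lid back when the lid is let go.
- lid_grip (a point): Grip point of the loose white bayonet lid (about 120 g), which lies right way up on a round green trivet (150 mm across, 7 mm high). It is on the lid's axis, 24 mm above the top of its disc (104 mm across, 6 mm thick), inside a grip bar 64 mm long along this frame's x, 16 mm wide (y), whose top is 12 mm above this point. With the lid fully home it is 30 mm above the mouth point.
- lid_plug (a point): Centre of the underside of the lid's plug (82 mm across, 22 mm deep below the disc), 52 mm below the lid's grip point. Two lugs stick out of the plug along this frame's +x and -x, in line with the grip bar, to a radius of 48.5 mm, 12 mm wide, 3 to 11 mm above the underside. The lid is home when its disc rests on the rim.
- scoop_grip (a point): Grip point of the loose scoop (about 220 g): inside its upright oak handle, a block 50 mm long (x), 16 mm wide (y), whose top is 26 mm above this point; 46 mm above the worktop when the scoop stands. The nose is towards this frame's +x, z up. The scoop stands on a flat foot under its handle (60 mm wide) and a rib 102 mm ahead of this point.
- scoop_nose (a point): Middle of the scoop's open pouring edge: 140 mm ahead of its grip point and 10 mm below it when standing; axes as the grip point's. The steel tray between has its back wall 31 mm ahead of the grip point, is 66 mm wide with side walls 30 mm high and no wall at the nose; its floor rises 15 degrees towards the nose, so the chestnuts roll out only when the nose is tipped down more than that.
- chestnut1: Round brown chestnut, 28 mm across, 14 g, loose, starts lying in the scoop; position is its centre. It rolls freely.
- chestnut2: Round brown chestnut, 28 mm across, 14 g, loose, starts lying in the scoop; position is its centre. It rolls freely.
- chestnut3: Round brown chestnut, 28 mm across, 14 g, loose, starts lying in the scoop; position is its centre. It rolls freely.
- chestnut4: Round brown chestnut, 28 mm across, 14 g, loose, starts lying in the scoop; position is its centre. It rolls freely.
- milk_pan: Bystander: stainless milk pan, 140 mm across, 75 mm high, with a black handle along its +x reaching 200 mm from the pan's axis, 87 mm high; origin under its centre.
- jug: Bystander: glass measuring jug, 96 mm across, 120 mm high, handle towards its +y; origin under its centre.
- lunchbox: Bystander: blue lunchbox with four white latches, 126 x 176 x 65 mm; origin under its centre.
- teapot_lid: Bystander: white ceramic teapot lid, 82 mm across, 39 mm high; origin under its centre.
Not all that is in view belongs to the job. Leave any red look-alike of the part that bears lid_grip alone.

How it is judged:
On the way, in this order (a step that is already met when the one before it is completed fails the run):
1. all four chestnuts lie in the chopper's bowl (horizontal distance between each of chestnut1, chestnut2, chestnut3, chestnut4 and mouth below 0.042 m and height (world z) of each of chestnut1, chestnut2, chestnut3, chestnut4 below 0.1 m), for 0.2 s.
2. the scoop stands upright on the worktop, let go (height (world z) of scoop_grip below 0.052 m and angle between scoop_grip's own z axis and vertical below 0.1 rad and contact force between the fingers and scoop below 0.05 N), for 0.2 s.
3. the bayonet lid sits fully home in the chopper's mouth (horizontal distance between lid_grip and mouth below 0.006 m and z of lid_grip in the frame of mouth below 0.034 m and angle between lid_grip's own z axis and vertical below 0.06 rad), for 0.1 s.
At the end, for the whole second after the job is handed in: All four chestnuts in the bowl; scoop standing upright on the worktop, let go; lid fully home (centred within 6 mm, level, no more than 4 mm proud) and held by the fingers with at least 1 N, pulse ring between 0.28 and 0.58 rad, i.e. the lid within about 0.15 rad of halfway to the lock (all of step 1 and all of step 2 and all of step 3 and value of joint pulse_ring between 0.28 and 0.58 rad and contact force between the fingers and chopper_lid above 1 N); the arm keeps its last pose, push and grip.
It fails at once if the lid is turned on to the lock click (value of joint pulse_ring above 0.9 rad).
It fails at once if the milk pan is pushed more than 30 mm (distance of milk_pan from where it was at the start of the episode above 0.03 m).
It fails at once if the jug is pushed more than 30 mm (distance of jug from where it was at the start of the episode above 0.03 m).
It fails at once if the lunchbox is pushed more than 30 mm (distance of lunchbox from where it was at the start of the episode above 0.03 m).
It fails at once if the teapot lid is pushed more than 30 mm (distance of teapot_lid from where it was at the start of the episode above 0.03 m).
It also fails if it takes over 72 s, if anything falls off the work surface, if the arm or the gripper's body presses on something with over 40 N, if the wrist force passes 120 N, or if a joint passes its speed limit or range.

## Working session

There is one attempt and no reset: what is moved stays moved. The work goes in short steps, each a Python script; the robot and the scene stay as the last script left them, time stands still between calls to the robot, and variables do not carry over. Pictures are saved under pics/ and viewed, at most 10 in all, crops included, and the job is handed in when it is done.

```bash
ls; mkdir -p pics; cat > h.py <<'E'
import numpy as np, cv2
from scipy.spatial.transform import Rotation as Ro
from station import ctrl, get_state, vision, ticket, models
def cam(n):
    c=vision.camera_info(n); K=np.array(c["mtx"])
    if n=="wrist":
        s=get_state(); q=s["eef_rot"]; T=np.eye(4); T[:3,:3]=Ro.from_quat(q,scalar_first=True).as_matrix(); T[:3,3]=s["tcp_pos"]
        T=T@np.array(c["hand_eye"])
    else:
        T=np.eye(4);R=np.array(c["R"]);T[:3,:3]=R.T;T[:3,3]=-R.T@np.array(c["t"])
    return K,T
def grab(n):
    K,T=cam(n); im,d=vision.grab_frame(n); return im,d,K,T
def cloud(d,K,T):
    v,u=np.mgrid[:d.shape[0],:d.shape[1]]
    P=np.stack([(u-K[0,2])/K[0,0]*d,(v-K[1,2])/K[1,1]*d,d],-1)
    P=P@T[:3,:3].T+T[:3,3]; P[d<=0]=np.nan; return P
def down(yaw): # tool z down, tool y axis at angle yaw in world
    y=np.array([np.cos(yaw),np.sin(yaw),0]); z=np.array([0,0,-1.]); x=np.cross(y,z)
    return Ro.from_matrix(np.stack([x,y,z],1)).as_quat(scalar_first=True)
E
python3 - <<'E'
from h import *
print(ctrl.pinch_z, get_state())
ims=[]
for n in("top","side"):
    im,d,K,T=grab(n); P=cloud(d,K,T); np.savez(n+".npz",im=im,P=P,d=d,K=K,T=T); cv2.imwrite(f"pics/{n}0.png",im); print(n,T[:3,3],T[:3,2])
    for t in ["lid_grip","scoop_grip","chopper","chestnut1","milk_pan","jug","lunchbox","teapot_lid"]:
        for r in models.masks_of(n,t)[:5]:
            m=r["mask"]; Q=P[m]; print(t,round(r["p"],2),np.round(r["point"]),np.round(np.nanmedian(Q,0),3),np.round(np.nanpercentile(Q,98,axis=0),3),np.round(np.nanpercentile(Q,2,axis=0),3))
E
```

```text
pics
-0.0187 {'time': 0.0, 'qpos': array([ 1.3915087 ,  0.50834386, -0.23753139,  1.5011395 ,  0.12572224,
        1.14891059, -0.1548782 ]), 'qd': array([ 7.16153827e-05,  3.43385823e-04, -8.99837333e-05, -4.05493213e-04,
        3.08333560e-04,  7.07914520e-04, -9.47541428e-04]), 'tau': array([ 8.53483198e-04, -6.20586848e+01, -2.18568228e+00, -2.49649394e+01,
        1.28099971e-02,  1.20597740e-02,  1.60246958e-05]), 'tcp_pos': array([ 0.17537382, -0.59936005,  0.23042388]), 'eef_rot': array([-8.91025403e-04,  9.89881924e-01,  1.41890656e-01, -1.54168769e-04]), 'contact_force': array([ 0.28472793, -0.21463784, -0.36959659]), 'wrist_torque': array([ 0.04661749, -0.01647098,  0.01069599]), 'gripper_force': 0.0, 'width': 0.0853010816655942}
top [ 0.38738251 -0.01383153  1.12904574] [ 0.1648289  -0.02978138 -0.98587246]
lid_grip 0.92 [376. 310.] [ 0.334 -0.286  0.028] [ 0.38  -0.244  0.064] [ 0.288 -0.337  0.023]
lid_grip 0.84 [427. 233.] [ 0.516 -0.413  0.028] [ 0.566 -0.369  0.065] [ 0.473 -0.461  0.019]
lid_grip 0.83 [361. 243.] [ 0.492 -0.249  0.035] [ 0.539 -0.205  0.072] [ 0.44
[... 1905 characters left out ...]
nut1 0.57 [309. 369.] [0.471 0.291 0.038] [0.483 0.298 0.042] [0.458 0.28  0.03 ]
chestnut1 0.53 [329. 364.] [0.434 0.281 0.043] [0.446 0.291 0.05 ] [0.42  0.267 0.03 ]
chestnut1 0.49 [314. 354.] [0.46  0.268 0.043] [0.472 0.278 0.049] [0.448 0.247 0.024]
milk_pan 0.46 [317. 355.] [0.459 0.27  0.043] [0.47  0.278 0.049] [0.448 0.258 0.034]
jug 0.88 [192. 196.] [ 0.758 -0.068  0.082] [ 0.825 -0.044  0.122] [ 0.711 -0.134  0.003]
lunchbox 0.65 [214. 149.] [ 0.737 -0.282  0.066] [ 0.812 -0.216  0.069] [ 0.677 -0.388  0.015]
lunchbox 0.21 [200. 265.] [0.718 0.072 0.015] [0.758 0.101 0.04 ] [0.686 0.032 0.003]
teapot_lid 0.91 [199. 266.] [0.718 0.073 0.016] [0.756 0.1   0.04 ] [0.687 0.033 0.006]
```

```bash
python3 - <<'E'
import cv2
im=cv2.imread("pics/top0.png"); cv2.imwrite("pics/topL.png",cv2.resize(im,(784,588),interpolation=cv2.INTER_CUBIC))
im=cv2.imread("pics/side0.png"); cv2.imwrite("pics/sideL.png",cv2.resize(im,(784,588),interpolation=cv2.INTER_CUBIC))
E
```

```text
(no output)
```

View pics/topL.png

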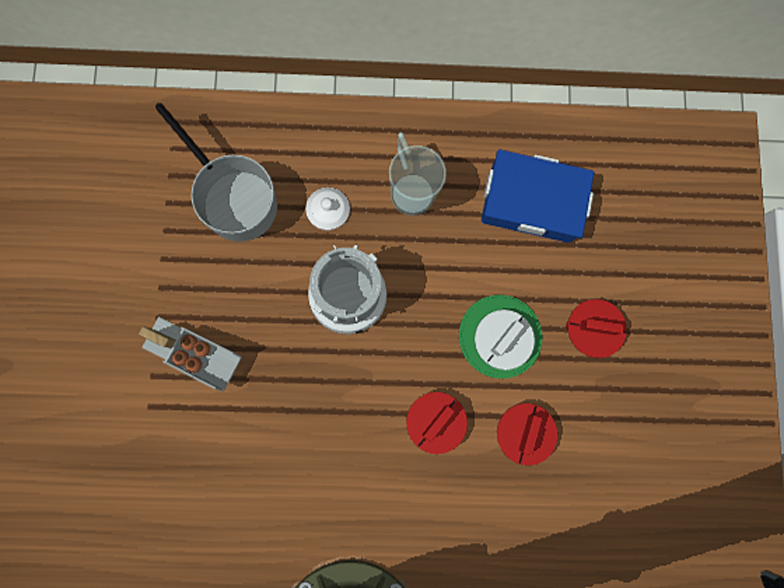

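View pics/sideL.png

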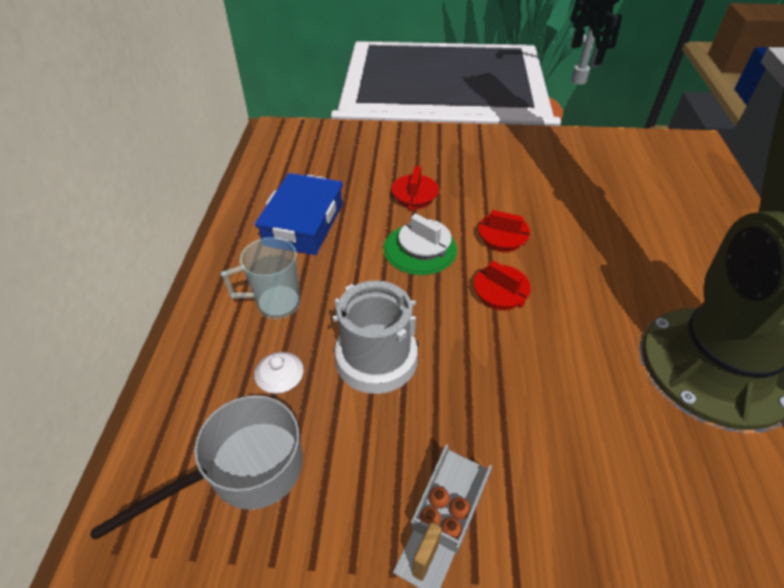

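The top view (784 px wide) shows the scoop at (190,355), with its handle upper-left at (155,336) and its nose at (225,380). The chopper is at (347,288). The white lid on the green trivet is at (503,337), and the other three lids are red. Next I fit the poses.

```bash
cat > fit.py <<'E'
from h import *
from scipy.optimize import least_squares
def circ(X,r=None):
    f=lambda p:np.hypot(X[:,0]-p[0],X[:,1]-p[1])-(p[2] if r is None else r)
    return least_squares(f,[*np.median(X,0),.05],loss="soft_l1",f_scale=.001).x
def axis(X):
    (c,s,a)=cv2.minAreaRect((X*1000).astype(np.float32)); b=cv2.boxPoints((c,s,a)); e=max(b[1]-b[0],b[2]-b[1],key=np.linalg.norm)
    return np.array(c)/1000,np.array(s),np.arctan2(e[1],e[0])
def near(P,c,r,z0,z1):
    Q=P.reshape(-1,3); Q=Q[np.isfinite(Q[:,0])]; return Q[(np.hypot(*(Q[:,:2]-c).T)<r)&(Q[:,2]>z0)&(Q[:,2]<z1)]
E
python3 - <<'E'
from fit import *
for n in("top","side"):
    z=np.load(n+".npz"); P=z["P"]; print(n,"f",z["K"][0,0])
    Q=near(P,[.47,.33],.07,.066,.08); print("handle",len(Q),axis(Q[:,:2]),np.median(Q[:,2]))
    Q=near(P,[.49,-.25],.07,.066,.08); print("bar",len(Q),axis(Q[:,:2]),np.median(Q[:,2]))
    Q=near(P,[.49,-.25],.07,.03,.045); print("disc",len(Q),circ(Q[:,:2]),np.median(Q[:,2]))
    Q=near(P,[.565,.022],.1,.126,.14); c=circ(Q[:,:2]); print("rim",len(Q),c,np.median(Q[:,2]))
    Q=near(P,c[:2],.075,.085,.15); r=np.hypot(*(Q[:,:2]-c[:2]).T); Q=Q[r>.0595]; a=np.degrees(np.arctan2(*(Q[:,:2]-c[:2]).T[::-1])); 
    for b in range(-180,180,6):
        m=(a>=b)&(a<b+6)
        if m.sum()>1: print(b,m.sum(),np.round(Q[m,2].min(),3),np.round(Q[m,2].max(),3),end=" | ")
    print()
    Q=near(P,[.45,.28],.13,.006,.08); print("scoop",axis(Q[:,:2]))
    im=z["im"]; 
    if n=="top": c4=im[165:250,205:290]
    else: c4=im[190:290,225:310]
    cv2.imwrite(f"pics/ch_{n}.png",cv2.resize(c4,None,fx=4.5,fy=4.5,interpolation=cv2.INTER_CUBIC))
a=cv2.imread("pics/ch_top.png");b=cv2.imread("pics/ch_side.png");a=cv2.resize(a,(390,390));b=cv2.resize(b,(390,460));b=b[:390]
cv2.imwrite("pics/ch.png",np.hstack([a,b]))
E
```

```text
top f 456.00656994387225
handle 155 (array([0.47748828, 0.33669971]), array([49.9373703 , 16.12777328]), np.float32(1.1404357)) 0.07115420401434358
bar 185 (array([ 0.49278705, -0.25096899]), array([16.19281769, 63.91843033]), np.float32(-0.6590823)) 0.07006407392282799
disc 1173 [ 0.49328881 -0.25249759  0.03924906] 0.034142116898032704
rim 780 [0.56703729 0.02385805 0.05146712] 0.129064857731089
-162 3 0.127 0.131 | -54 4 0.118 0.128 | -48 7 0.124 0.13 | -42 4 0.124 0.128 | -18 3 0.108 0.128 | -12 2 0.125 0.126 | 12 2 0.126 0.128 | 18 2 0.123 0.125 | 126 4 0.126 0.129 | 132 7 0.115 0.13 | 138 5 0.117 0.127 | 162 7 0.102 0.132 | 168 5 0.088 0.127 | 
scoop (array([0.46256198, 0.26526999]), array([220.88551331, 157.90170288]), np.float32(0.57020617))
side f 380.9910321959802
handle 310 (array([0.47499957, 0.33582748]), array([50.31168365, 16.03863144]), np.float32(1.1491786)) 0.07244558595599959
bar 125 (array([ 0.49045657, -0.25265428]), array([19.4463501 , 64.55978394]), np.float32(-0.65399367)) 0.0717001170552175
disc 549 [ 0.48755191 -0.25765873  0.04203107] 0.036386384160850715
rim 856 [0.56410984 0.02409058 0.05159226] 0.13078680708331591
-162 7 0.119 0.128 | -54 4 0.128 0.13 | -48 5 0.128 0.129 | -42 4 0.126 0.131 | -18 17 0.093 0.129 | -12 3 0.102 0.126 | 12 3 0.124 0.13 | 18 4 0.121 0.128 | 126 5 0.115 0.129 | 132 12 0.116 0.13 | 138 9 0.117 0.13 | 162 20 0.09 0.131 | 168 9 0.096 0.131 | 
scoop (array([0.45220364, 0.2843526 ]), array([163.35816956,  66.18677521]), np.float32(1.1491519))
```

View pics/ch.png

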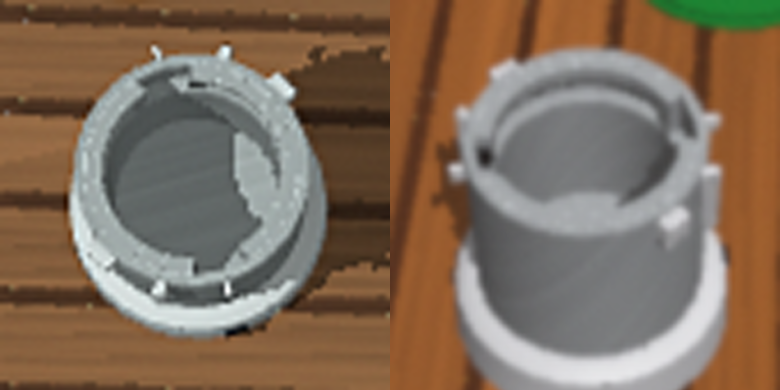

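The broad marks sit at about -46°, the long ones at -14° and the entry marks at +17.4°, so the spacing matches the stated 0.55 rad. That puts the mouth x axis at about 0.302 rad. Next I check that the pour is reachable.

```bash
cat >> h.py <<'E'
PZ=-ctrl.pinch_z
MOUTH=np.array([.5656,.0240,.130]); MX=.302
def tool(psi,th,flip): # object frame Rz(psi)Ry(th); returns R_obj, tool R
    Rs=Ro.from_euler("ZY",[psi,th]); F=np.diag([1.,-1,-1]) if not flip else np.diag([-1.,1,-1]); return Rs.as_matrix(),Rs.as_matrix()@F
def pose(grip,psi,th=0,flip=False):
    _,Rt=tool(psi,th,flip); return np.asarray(grip)+Rt[:,2]*PZ, Ro.from_matrix(Rt).as_quat(scalar_first=True)
def pour(psi,th,back=.024,dz=.01,flip=False):
    Rs,_=tool(psi,th,flip); d=np.array([np.cos(psi),np.sin(psi),0])
    return pose(MOUTH-back*d+[0,0,dz]-Rs@[.140,0,-.010],psi,th,flip)
def go(p,speed=.15): ctrl.movel(p[0],p[1],max_speed=speed)
E
python3 - <<'E'
from h import *
S=np.array([.4762,.3363,.046]);L=np.array([.4916,-.2518,.065])
f=lambda q:None if q is None else np.round(q,2)
for fl in(0,1):
    print("scoop",fl,f(ctrl.ik(*pose(S,-1.997,0,fl))),"lid",f(ctrl.ik(*pose(L,-.657,0,fl))),"home",f(ctrl.ik(*pose(MOUTH+[0,0,.03],MX,0,fl))),"half",f(ctrl.ik(*pose(MOUTH+[0,0,.03],MX-.6,0,fl))))
    for psi in np.arange(-3.14,3.14,.35):
        a=[ctrl.ik(*pour(psi,t,flip=fl)) for t in(-.2,.15,.5,.9)]
        if all(x is not None for x in a): print(fl,round(psi,2),*[f(x) for x in a])
E
```

```text
scoop 0 [-0.    0.99 -1.23  1.84  1.05  1.14  1.09] lid [ 0.46  0.61 -0.04  1.92  0.04  0.62 -1.84] home [ 0.27  0.54 -0.55  1.78  0.35  0.92 -1.7 ] half [ 0.21  0.53 -0.46  1.78  0.29  0.9  -2.24]
0 -3.14 [ 0.32  1.05 -1.03  1.09  0.75  1.57  1.02] [ 0.45  0.84 -1.06  1.46  0.85  1.16  0.86] [ 0.51  0.6  -0.96  1.82  1.06  0.69  0.57] [ 0.35  0.39 -0.64  2.22  2.33  0.47 -0.78]
0 -2.79 [ 0.28  1.11 -1.23  1.12  0.93  1.68  1.18] [ 0.45  0.91 -1.23  1.47  0.93  1.23  1.08] [ 0.64  0.72 -1.23  1.81  1.08  0.74  0.88] [ 0.82  0.6  -1.22  2.19  2.21  0.41 -0.21]
0 -2.44 [ 0.21  1.08 -1.23  1.23  0.95  1.65  1.38] [ 0.41  0.89 -1.23  1.52  0.88  1.19  1.37] [ 0.64  0.73 -1.23  1.8   0.84  0.68  1.39] [-0.58  0.67  1.15  2.13  4.54  1.3  -2.49]
0 -2.09 [ 0.18  1.03 -1.23  1.39  0.96  1.58  1.57] [ 0.39  0.86 -1.23  1.59  0.81  1.15  1.67] [ 0.65  0.74 -1.23  1.79  0.58  0.7   1.91] [ 0.23  0.46 -0.05  1.99 -1.29  0.85 -2.48]
0 -1.74 [ 0.17  0.96 -1.23  1.58  0.97  1.48  1.76] [ 0.39  0.81 -1.23  1.68  0.74  1.11  1.98] [-0.69  0.75  1.15  1.79 -1.19  1.42 -2.46] [ 0.24  0.53 -0.05  1.85 -
[... 5201 characters left out ...]
 -0.22  0.97 -2.53] [-0.51  0.81  1.15  1.72 -0.71  1.04 -2.12] [-0.76  0.75  1.15  1.78 -0.3   0.8  -2.57] [ 0.31  0.83 -1.23  1.81  1.31  1.94  2.1 ]
1 2.11 [ 0.25  0.74 -0.06  1.43 -0.12  1.11 -2.34] [ 0.07  0.58  0.    1.61  0.16  0.87 -2.62] [-0.76  0.74  1.15  1.8  -0.47  0.67 -2.13] [ 0.35  0.75 -1.23  1.96  1.47  1.71  2.3 ]
1 2.46 [ 0.19  0.82 -0.13  1.26 -0.01  1.24 -2.15] [ 0.11  0.61 -0.13  1.54  0.22  0.89 -2.37] [-0.16  0.46  0.07  1.81  0.6   0.59 -2.81] [-0.31  0.41 -0.04  2.1   1.52  0.75  2.43]
1 2.81 [ 0.13  0.87 -0.23  1.15  0.11  1.33 -1.97] [ 0.13  0.65 -0.25  1.48  0.27  0.9  -2.12] [-0.03  0.46 -0.11  1.82  0.59  0.48 -2.49] [-0.64  0.41  0.55  2.19  2.34  0.3   1.89]
```

```bash
python3 - <<'E'
from fit import *
S=np.array([.4762,.3363,.046])
print(get_state()["time"])
ctrl.movep(*pose(S+[0.0,0,.2],-1.997,0,1)); print(get_state()["time"],get_state()["tcp_pos"])
im,d,K,T=grab("wrist"); P=cloud(d,K,T); cv2.imwrite("pics/w1.png",im)
Q=near(P,S[:2],.07,.064,.082); print("handle",len(Q),axis(Q[:,:2]),np.median(Q[:,2]))
Q=near(P,MOUTH[:2],.1,.12,.14); print("rim",len(Q), circ(Q[:,:2]) if len(Q)>50 else 0)
E
```

```text
0.9
4.325 [0.4767885  0.33555386 0.22716418]
handle 812 (array([0.47467856, 0.33697379]), array([49.37740707, 15.60267735]), np.float32(1.1481912)) 0.07196633308757314
rim 700 [0.55918246 0.04000967 0.03789119]
```

View pics/w1.png

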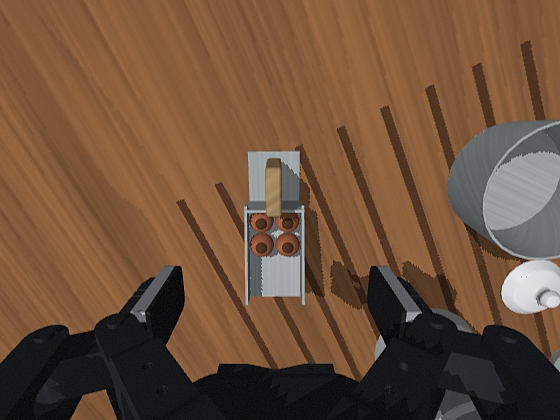

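The wrist view shows the handle at (273,185) with all four chestnuts in the tray at (275,233). It agrees with the fit within 2 mm, so I grasp.

```bash
python3 - <<'E'
from h import *
S=np.array([.4755,.3366,.046]); psi=-1.995
go(pose(S,psi,0,1),.12); ctrl.close_gripper(100); s=get_state(); print(s["time"],s["width"],s["tcp_pos"],s["contact_force"])
go(pose(S+[0,0,.06],psi,0,1),.06)
go(pose(S+[0,0,.17],psi,-.1,1),.1)
s=get_state(); print(s["time"],s["width"],s["gripper_force"],s["contact_force"])
im,d,K,T=grab("side"); cv2.imwrite("pics/s2.png",cv2.resize(im[150:],None,fx=1.4,fy=1.4)); 
E
```

```text
6.8333 0.014881147980428252 [0.47556962 0.33673198 0.02750356] [-0.08349081 -0.87274337  1.75922576]
9.2333 0.015216926313620515 97.80732035636902 [ 0.76109556  0.21167605 -2.445194  ]
```

View pics/s2.png

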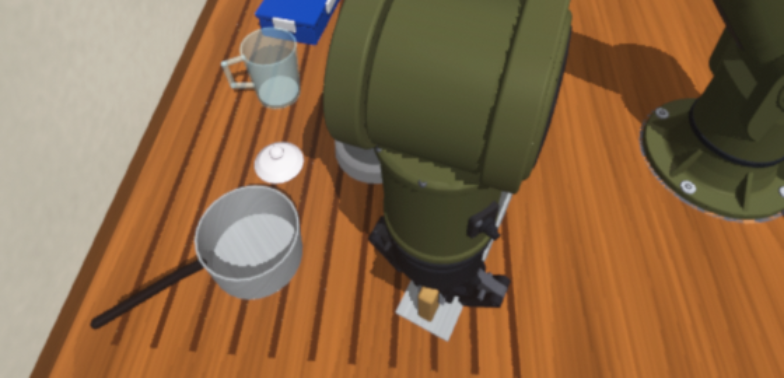

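```bash
python3 - <<'E'
from h import *
psi=-1.74
for th,dz,v in [(-.1,.07,.1),(.14,.05,.06),(.14,.012,.05)]:
    go(pour(psi,th,dz=dz,flip=1),v)
print(get_state()["time"])
im,d,K,T=grab("top"); cv2.imwrite("pics/t3.png",cv2.resize(im[150:270,180:340],None,fx=4,fy=4)); 
im,d,K,T=grab("wrist"); cv2.imwrite("pics/w3.png",im); P=cloud(d,K,T); np.save("w3.npy",P)
a=cv2.imread("pics/t3.png"); cv2.imwrite("pics/c3.png",np.hstack([cv2.resize(a,(400,300)),cv2.resize(im,(400,300))]))
E
```

```text
12.6583
```

View pics/c3.png

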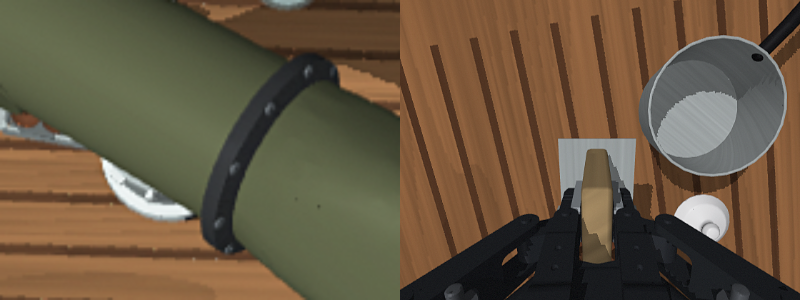

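```bash
python3 - <<'E'
from h import *
psi=-1.74
s=get_state(); print(s["contact_force"],s["wrist_torque"])
for th,dz in [(.30,.01),(.45,.01),(.6,.01),(.75,.014),(.88,.018)]:
    go(pour(psi,th,dz=dz,flip=1),.05)
    s=get_state(); print(th,round(s["time"],1),np.round(s["contact_force"],2),np.round(s["wrist_torque"],2))
ctrl.pause(.5)
im,d,K,T=grab("side"); s=get_state(); print(s["time"],s["contact_force"])
cv2.imwrite("pics/s4.png",cv2.resize(im[120:320,160:440],(784,560)))
E
```

```text
[-0.06107368  0.2872295  -3.28315015] [-0.06523499  0.00811969 -0.01930434]
0.3 13.3 [ 0.26  0.59 -2.23] [-0.32  0.12  0.04]
0.45 13.9 [-0.01  0.68 -2.78] [-0.57  0.11  0.01]
0.6 14.4 [-0.59 -0.1  -1.83] [-0.76  0.11  0.03]
0.75 15.1 [-1.08  0.99 -2.3 ] [-0.95  0.21  0.01]
0.88 15.7 [ 0.08  0.78 -2.56] [-1.05  0.19 -0.  ]
16.2167 [-0.93726017  0.54512109 -2.36828631]
```

View pics/s4.png

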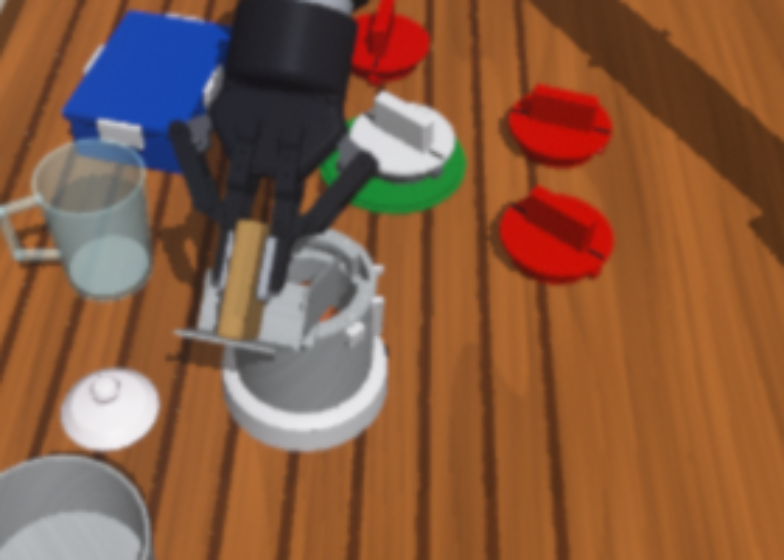

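The scoop is tipped into the mouth at (310,300) and brown shows in the bowl. I retreat and count the chestnuts.

```bash
python3 - <<'E'
from h import *
psi=-1.74; S=np.array([.4755,.3366,.046])
go(pour(psi,.88,dz=.09,flip=1),.12)
go(pour(psi,.14,dz=.09,back=.05,flip=1),.12)
go(pose(S+[0,0,.15],-1.995,0,1),.17)
print(get_state()["time"])
ims=[]
for n in("top","side"):
    im,d,K,T=grab(n);P=cloud(d,K,T)
    for r in models.masks_of(n,"chestnut1"): print(n,round(r["p"],2),r["point"],np.round(np.nanmedian(P[r["mask"]],0),3))
    ims.append(im[165:285,190:350] if n=="top" else im[190:310,200:360])
cv2.imwrite("pics/c5.png",np.hstack([cv2.resize(i,(400,300),interpolation=cv2.INTER_CUBIC) for i in ims]))
E
```

```text
19.3
top 0.61 [259.6, 204.6] [ 0.563 -0.005  0.083]
top 0.59 [234.0, 207.8] [0.565 0.053 0.059]
top 0.59 [261.4, 200.6] [ 0.583 -0.003  0.06 ]
top 0.44 [254.6, 210.0] [0.548 0.005 0.06 ]
side 0.48 [266.2, 226.0] [0.562 0.002 0.081]
side 0.46 [263.5, 232.3] [0.578 0.001 0.062]
```

View pics/c5.png

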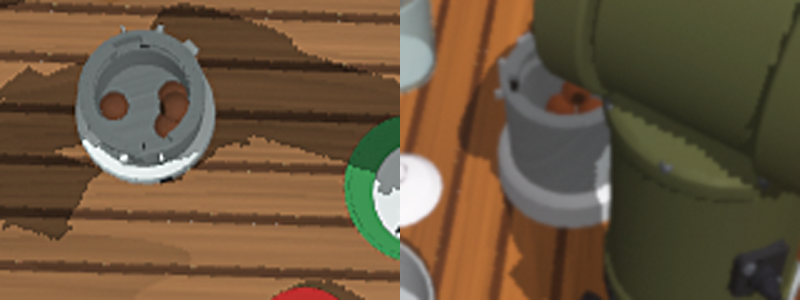

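All four are in the bowl: one on the left at (113,105) and three grouped on the right, one of them stacked with its top near 0.085 m, below the plug. I stand the scoop down, then hover over the lid.

```bash
python3 - <<'E'
from fit import *
S=np.array([.4755,.3366,.046]); psi=-1.995
go(pose(S+[0,0,.03],psi,0,1),.12); go(pose(S+[0,0,.001],psi,0,1),.05)
s=get_state(); print(s["time"],s["contact_force"]); 
ctrl.ungrasp(); ctrl.pause(.2); go(pose(S+[0,0,.2],psi,0,1),.15)
im,d,K,T=grab("wrist"); P=cloud(d,K,T); Q=near(P,S[:2],.07,.064,.082); print("handle",len(Q),axis(Q[:,:2]),np.median(Q[:,2]),Q[:,2].min(),Q[:,2].max())
L=np.array([.4916,-.2518,.066])
ctrl.movep(*pose(MOUTH+[0,0,.2],MX,0,1)); print(get_state()["time"])
im,d,K,T=grab("wrist"); P=cloud(d,K,T); cv2.imwrite("pics/w6a.png",im)
Q=near(P,MOUTH[:2],.1,.12,.14); print("rim",len(Q),circ(Q[:,:2]),circ(Q[:,:2],.0505),np.median(Q[:,2]))
np.save("rim.npy",P)
ctrl.movep(*pose(L+[0,0,.15],-.657,0,1)); print(get_state()["time"])
im,d,K,T=grab("wrist"); P=cloud(d,K,T); cv2.imwrite("pics/w6b.png",im)
Q=near(P,L[:2],.07,.066,.085); print("bar",len(Q),axis(Q[:,:2]),np.median(Q[:,2]))
Q=near(P,L[:2],.07,.03,.045); print("disc",len(Q),circ(Q[:,:2],.052))
s=get_state();print(s["tcp_pos"])
E
```

```text
21.3833 [ 0.13543892  1.01592218 -1.94836094]
handle 798 (array([0.4750791 , 0.33674237]), array([49.16356277, 14.93767452]), np.float32(1.1540656)) 0.07205928479679499 0.06416085112009473 0.07456315703132743
26.0917
rim 3974 [0.56466244 0.02299428 0.05133856] [0.56456673 0.02297676 0.05      ] 0.1300903365652955
27.3167
bar 1247 (array([ 0.49070892, -0.25252158]), array([15.65413094, 63.17319107]), np.float32(-0.65192646)) 0.07116105926081595
disc 6912 [ 0.49992151 -0.25968511  0.05      ]
[ 0.49299537 -0.24978926  0.19818681]
```

```bash
python3 - <<'E'
from fit import *
P=np.load("rim.npy"); c=np.array([.5645,.0233])
Q=near(P,c,.075,.10,.15); r=np.hypot(*(Q[:,:2]-c).T); Q=Q[(r>.0595)&(r<.07)]; a=np.degrees(np.arctan2(*(Q[:,:2]-c).T[::-1]))
h,_=np.histogram(a,np.arange(-180,181,3)); print([(int(-180+3*i),int(n)) for i,n in enumerate(h) if n>1])
for lo,hi in[(-60,-35),(-25,-5),(5,28),(120,150),(155,178),(-175,-150)]:
    m=(a>lo)&(a<hi)
    if m.any(): print(lo,hi,m.sum(),a[m].mean(),(a[m].min()+a[m].max())/2)
L=np.array([.4906,-.2525,.061]); psi=-.654
go(pose(L+[0,0,.06],psi,0,1),.15); go(pose(L,psi,0,1),.08)
ctrl.close_gripper(60); s=get_state(); print(s["time"],s["width"],s["tcp_pos"],s["contact_force"])
go(pose(L+[0,0,.06],psi,0,1),.08)
s=get_state(); print(s["time"],s["width"],s["gripper_force"],s["contact_force"])
M=np.array([.5645,.0234,.13+.032]); 
ctrl.movep(*pose(M+[0,0,.06],.302,0,1)); ctrl.pause(.3); s=get_state(); print(s["time"],s["tcp_pos"],s["contact_force"],s["wrist_torque"])
im,d,K,T=grab("side"); P=cloud(d,K,T)
Q=near(P,M[:2],.06,.2225,.25); print("bar",len(Q),axis(Q[:,:2]),np.median(Q[:,2]))
ims=[im[150:300,180:380]]
im,d,K,T=grab("wrist"); P=cloud(d,K,T); ims.append(im)
Q=near(P,M[:2],.06,.222,.25); print("bar",len(Q)>30 and axis(Q[:,:2]),np.median(Q[:,2]))
cv2.imwrite("pics/c7.png",np.hstack([cv2.resize(i,(400,300)) for i in ims]))
E
```

```text
[(-162, 12), (-51, 19), (-48, 14), (-45, 12), (-42, 13), (-39, 6), (-18, 7), (-15, 12), (-12, 7), (15, 4), (18, 7), (126, 2), (129, 12), (132, 10), (135, 12), (138, 11), (141, 11), (162, 2), (165, 12), (168, 18)]
-60 -35 64 -44.92617476493258 -44.351686538808266
-25 -5 26 -13.39227078004624 -13.140490470506373
5 28 11 18.13747052160837 18.24833735638367
120 150 58 136.1182870432688 135.0804147174125
155 178 32 167.99678303922892 167.36035391989162
-175 -150 12 -160.72899923979583 -160.70850054517058
29.6917 0.015167248691414878 [ 0.49085733 -0.25254044  0.04260224] [-0.05393282 -0.83683494  3.05411798]
30.5917 0.015326157463342182 58.5922908782959 [-0.72145018 -0.34380602 -1.70545855]
32.05 [0.56446204 0.02234081 0.20300486] [-0.31292328  0.19165534 -1.57720713] [-0.00342523 -0.00317401 -0.00316802]
bar 183 (array([0.56421875, 0.02191051]), array([59.33074951, 46.14147568]), np.float32(0.8716112)) 0.23084939754631384
bar (array([0.55796478, 0.02513454]), array([61.51264954, 61.86026001]), np.float32(-0.6345656)) 0.23176335465739695
```

View pics/c7.png

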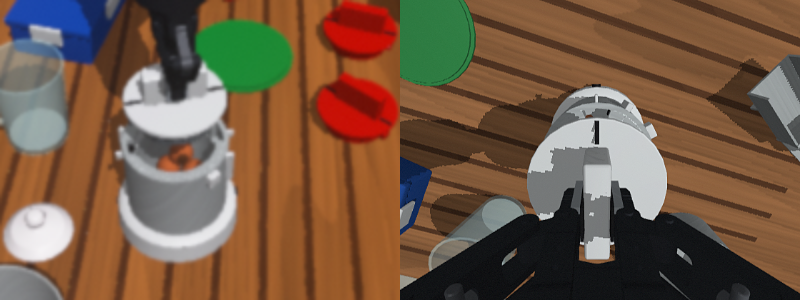

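```bash
python3 - <<'E'
from fit import *
s=get_state(); print(s["time"],s["tcp_pos"],Ro.from_quat(s["eef_rot"],scalar_first=True).as_matrix()[:,1])
for n in("wrist","side"):
    im,d,K,T=grab(n); P=cloud(d,K,T)
    Q=near(P,[.5645,.0234],.075,.186,.203); print(n,len(Q),np.median(Q[:,2]))
    H=cv2.convexHull((Q[:,:2]*1000).astype(np.float32))[:,0]/1000
    print("disc",circ(H),least_squares(lambda p:np.hypot(*(H-p).T)-.052,[.5645,.0234],loss="soft_l1",f_scale=.0007).x, np.array(cv2.minEnclosingCircle((Q[:,:2]*1000).astype(np.float32))[0]))
    Q=near(P,[.5645,.0234],.075,.12,.134)
    if len(Q)>200: print("rim",len(Q),circ(Q[:,:2]))
E
```

```text
32.15 [0.56447394 0.02285901 0.20317456] [-2.96498645e-01  9.55033273e-01 -4.13198120e-05]
wrist 16813 0.19570975309210686
disc [0.56420612 0.02248309 0.05171918] [0.56441878 0.02253574] [564.30621338  22.73287392]
rim 2505 [0.57189068 0.02655001 0.05998536]
side 1024 0.19671211859974563
disc [0.56388039 0.02239346 0.05168655] [0.5639672  0.02221866] [563.95196533  22.55449486]
rim 689 [0.56411744 0.02390588 0.05287634]
```

The lid is centred in the grip within about 0.5 mm. I descend, watching the force.

```bash
python3 - <<'E'
from fit import *
M=np.array([.5647,.0237,.162]); psi=.319
def st(l): s=get_state(); print(l,round(s["time"],2),np.round(s["tcp_pos"],4),np.round(s["contact_force"],1),np.round(s["wrist_torque"],2),round(s["width"],4)); return s
go(pose(M+[0,0,.03],psi,0,1),.08); ctrl.pause(.3); st("above")
for h in (.018,.012,.008,.004,.0,-.001):
    go(pose(M+[0,0,h],psi,0,1),.03); ctrl.pause(.15); s=st(h)
    if abs(s["contact_force"][2]+1.6)>12: print("STOP"); break
E
```

```text
above 33.08 [0.5649 0.0238 0.1736] [-0.8  0.7 -0.4] [-0.01 -0.02 -0.01] 0.0147
0.018 33.77 [0.5648 0.0238 0.1614] [ 1.3 -0.8 -1.8] [-0.01  0.05 -0.  ] 0.0153
0.012 34.27 [0.5647 0.0238 0.1553] [ 0.4  0.4 -0.8] [ 0.06 -0.   -0.02] 0.0152
0.008 34.71 [0.5647 0.0237 0.1513] [-0.3 -0.8 -1.8] [-0.01  0.01  0.  ] 0.0149
0.004 35.14 [0.5647 0.0237 0.1473] [ 0.3 -0.5 -1.6] [-0.01 -0.02  0.  ] 0.0148
0.0 35.58 [0.5651 0.024  0.1436] [-0.3  0.8  3.4] [ 0.06 -0.12 -0.02] 0.0152
-0.001 35.98 [0.5651 0.024  0.1436] [-2.8 -0.5 12.8] [-0.25  0.54  0.01] 0.015
STOP
```

The lid is home: contact came at TCP z 0.1436 against 0.1433 expected. Now I twist it.

```bash
python3 - <<'E'
from fit import *
M=np.array([.5648,.0238,.162]); psi=.319
def st(l): s=get_state(); print(l,round(s["time"],2),np.round(s["tcp_pos"],4),np.round(s["contact_force"],1),np.round(s["wrist_torque"],3),round(s["width"],4)); return s
for a in (.1,.2,.3,.4,.5,.55):
    ctrl.movep(*pose(M+[0,0,-.0005],psi-a,0,1)); ctrl.pause(.15); s=st(a)
    if np.abs(s["contact_force"]).max()>30: print("STOP"); break
ctrl.pause(.3); s=st("end"); R=Ro.from_quat(s["eef_rot"],scalar_first=True).as_matrix(); print("bar dir deg",np.degrees(np.arctan2(-R[1,0],-R[0,0])),"tilt",np.arccos(-R[2,2]))
ims=[]
for n in("wrist","side","top"):
    im,d,K,T=grab(n); P=cloud(d,K,T); ims.append(im)
    Q=near(P,[.5645,.0234],.053,.131,.141); print(n,len(Q),len(Q) and np.round([np.median(Q[:,2]),np.percentile(Q[:,2],2),np.percentile(Q[:,2],98)],4))
    if len(Q)>400:
        A=np.c_[Q[:,:2]-Q[:,:2].mean(0),np.ones(len(Q))]; print("slope",np.linalg.lstsq(A,Q[:,2],rcond=None)[0])
cv2.imwrite("pics/c9.png",np.hstack([cv2.resize(i,(400,300),interpolation=cv2.INTER_CUBIC) for i in (ims[0],ims[1][160:280,190:350])]))
E
```

```text
0.1 36.38 [0.5652 0.0241 0.1436] [-1.2 -0.1  8.5] [-0.058  0.263 -0.242] 0.0149
0.2 36.77 [0.5653 0.0242 0.1436] [-0.5 -0.5  8.6] [-0.035  0.173 -0.323] 0.0151
0.3 37.17 [0.5653 0.0242 0.1436] [-1.   0.4  7.9] [ 0.018  0.176 -0.276] 0.015
0.4 37.58 [0.5653 0.0241 0.1436] [-0.6 -0.7  8.2] [-0.067  0.179 -0.216] 0.015
0.5 37.98 [0.5653 0.0241 0.1436] [-0.9 -0.3  8.2] [-0.092  0.224 -0.212] 0.0151
0.55 38.38 [0.5653 0.024  0.1436] [-0.5 -0.2  9.3] [-0.121  0.242 -0.085] 0.015
end 38.67 [0.5653 0.024  0.1436] [-0.6  0.2  7.9] [-0.133  0.231 -0.135] 0.0148
bar dir deg -13.183554633979192 tilt 0.0013932615129829146
wrist 16872 [0.1362 0.1347 0.1376]
slope [ 0.00247815 -0.00108879  0.13613511]
side 994 [0.137  0.1316 0.1396]
slope [ 0.00548273 -0.01956664  0.1367919 ]
top 380 [0.1351 0.1312 0.1388]
```

View pics/c9.png

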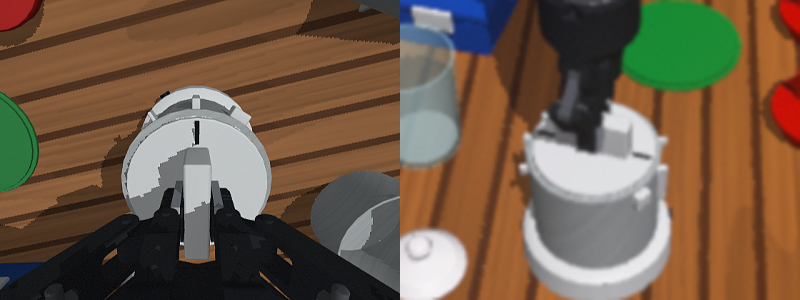

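The disc top is at 0.136 m, so the lid is home and level. Its bar and slot at (197,130) line up with the long mark at (197,103), and the grip is firm. I hand in.

```bash
python3 -c "
from station import ticket
print(ticket.close_job())"
```

```text
the job is handed in; nothing more can be done
None
```

I handed the job in at about 39 s on the clock: all four chestnuts are in the bowl, the scoop is standing let go on the worktop, and the lid is home and held with its bar on the long halfway marks; no verdict came back.

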